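Fit the end cover over the studs of a hydraulic cylinder

ROBOT

A 6-joint arm with a two-finger parallel gripper is mounted at the origin on the work surface. World frame = base frame: x ahead of the robot, y to its left, z up, the work surface at z = 0. Lengths are in mm, angles in degrees, forces in N, time in s.
With the tool pointing down it reaches from about 400 to 825 mm from the base axis. Payload 7 kg.
Tool frame: the origin (TCP) lies at the very end of the fingers, on their centre line; the grasp point (between the pads) lies 19 mm behind it (grasp_offset is the distance from the TCP to the grasp point, in mm); y points along the fingers, z is the direction in which the jaws open and shut, and the axes are right-handed (so a half turn about y gives the same grasp; the last joint's range is limited). The gripper opens to 88 mm and grips with 3 to 60 N. Pads are 19 mm wide; open, the fingers measure 130 mm over their backs; the gripper's body (78 mm by 193 mm) begins 47 mm behind the grasp point.
Start: joints at [-57.577, 20.546, 0.682, 0, -70.136, -16.507], TCP at [185.086, -649.106, 226.561] pointing down, gripper open.
Joint ranges: [-176.03, 176.03], [-82.01, 121.73], [-58.28, 71.71], [-173.87, 95.51], [-174.79, -0.11], [-173.66, 173.66]. Speed limits (degrees/s): [136.94, 136.94, 172.46, 180, 180, 180].

INTERFACE

Orientations are given as a 3x3 rotation matrix whose columns are the frame's x, y, z axes.
In Python, from bench import sense, grab_frame, sign_off, cut_out, grasp_offset gives the robot as it stands.
- The arm moves only by the tool servo_tool, never from a script. Its arguments are lists of equal length, an entry for each row: "travel": the shift along the tool's x, y, z in m, a list of three; "angular": the turn, a rotation vector about the tool's x, y, z in rad, a list of three; "fingers": the gripper command: -1 is shut, 1 is fully open, values between are in proportion. A call has 1 to 5 rows; each row is the pose to reach, as a shift and turn from the pose commanded when the call began, along the tool's axes at that moment; what a row does not reach only later rows make up. A row lasts 1/10 s, in which the tool goes at most 50 mm and 8.59 degrees, less where a joint would pass 70% of its speed; a pose out of reach is approached as far as the arm can. A call with a gripper value outside its range is refused whole. The fingers move at their own pace and stop on an object; "force" is the grip in N (left out, the last holds). Time passes only in rows, so rows that repeat a pose let the fingers close. It gives the time, the measured TCP pose, the force and the opening at its end, in the units of the state.
- sense(): the state, without advancing time (a new reading comes with each control period).
- grab_frame(name): name is "scene" or "side" or "wrist"; returns a dict with "image" (480x640x3 uint8, blue, green, red), "intrinsics" (3x3 intrinsics, pixels), "R" (3x3) and "t" (3): a world point X has camera coordinates R X + t. Camera axes: x right, y down, z forward; pixel columns grow to the right and rows downward; lengths in mm; the calibration is good to about 2 mm. The wrist camera is an equidistant fisheye: a pixel r from the principal point sees the ray r / f radians off the axis. A picture is of the moment at which its call begins. There is no depth.
- sign_off(): hands the job in, once; it reports no verdict.
Trained networks look in a picture, given as the dict that the camera call returned (one of the last four; its "shot" number tells which), for a name from the list of things; names that differ only in an ending like _2 or _b are one class to them, and where a whole thing is asked for, a point or a joint stands for the part that bears it (a point fixed in the world has none). Each returns a list of dicts, best first, with "conf" (0 to 1); they miss things now and then, are a little off and sometimes report something else, mostly with a low value. They report only what shows in the picture. A call takes as long as a camera call. They do not tell look-alikes from the thing itself.
- cut_out(thing, picture): "pixels" (480x640 bool, what is visible of it) and "bbox" ([left, top, right, bottom] in pixels, round what is visible of it).
The state is a dict: "time_s": time; "qpos": joint angles; "qd": joint speeds; "tau": joint torques, N m; "tcp_pos": TCP position; "eef_rot": TCP orientation; "wrist_force": force on the tool from outside, world axes, zero at the start; "moment": the same for the moment, N m; "opening": finger opening in mm.
Only numpy, scipy, OpenCV 4.12 (cv2) and the standard library are available. Lean on these libraries where they do the work, as an engineer would, in place of code of your own. Each camera call takes 0.05 s, during which the arm holds its last target. There are 200 camera calls.

TASK

Pick up the loose square cover by its boss, rest it lightly on the studs of the standing hydraulic cylinder and turn it until all four holes match and it slides on; how the studs are turned is not marked, so find it by eye or feel. Then press it gently down until the brass bush is in and the cover lies flush on the head, and let go. Never force the cover against the cylinder, and leave the other things on the bench where they are.

Things in the scene. Friction and masses are not known exactly. Their poses are not given: they have to be found in the camera images.
- cover: Loose aluminium cover: square plate 100 x 100 mm, 12 mm thick, about 0.45 kg, flat on the bench, boss up. Origin: centre of its underside, z up. Four 10 mm through holes at x, y = +-31 mm. In its middle a 30 x 30 mm square boss, sides parallel to the plate's, from 12 to 58 mm above the underside: the grip. Same every quarter turn.
- boss_top (a point): Centre of the top of the cover's boss, 58 mm above the cover's underside.
- cylinder: Hydraulic cylinder standing upright, bolted down: foot 130 x 130 x 14 mm, black barrel of 94 mm diameter, topped by a round dark steel head of 112 mm diameter, flat face 120 mm above the bench. Origin: centre of the underside, z up the barrel, +x where the brass port sticks out (to 74 mm from the axis, 50 mm up). Pressing the cover on it with over 80 N is forcing.
- seat (a point): Centre of the head's flat face, on the cylinder axis 120 mm above the bench: where the cover's underside must lie.
- stud_tips (a point): Point on the cylinder axis level with the tips of the head's four steel studs, 146 mm above the bench. Studs: 8 mm diameter, 26 mm high, the last 1.5 mm tapering to 6 mm, on a square, 44 mm from the axis (+-31 mm). The head does not turn; its stud square may be turned by any angle to the cylinder's x and y axes, and that angle is not reported.
- bush (a joint): Brass bush of 44 mm diameter in the middle of the head. Value 0: 4 mm proud of the face, as at the start; 0.004: pushed in flush. It needs about 11 N straight down, more than the cover's weight, and stays where pushed.
- wrench: Bystander: combination wrench about 170 mm long lying on the bench; leave alone.
- spray_can: Bystander: closed metal can, 60 mm diameter, 120 mm high; leave alone.
- jar: Bystander: amber jar with a steel lid, 64 mm diameter, 75 mm high; leave alone.
Mind the look-alikes: they are no part of the job. Of the things that look like the cover, the smallest one is meant.

How it is judged (in metres and radians):
On the way, in this order (a step that is already met when the one before it is completed fails the run):
1. the cover is carried over the studs, above their tips (horizontal distance between cover and seat below 0.03 m and z of cover in the frame of seat above 0.023 m), for 0.05 s.
2. the cover has slid onto the four studs (horizontal distance between cover and seat below 0.006 m and z of cover in the frame of seat below 0.018 m), for 0.05 s.
3. the cover is pressed flush on the head (horizontal distance between cover and seat below 0.004 m and z of cover in the frame of seat below 0.002 m and angle between cover's own z axis and vertical below 0.035 rad), for 0.1 s.
At the end, for the whole second after the job is handed in: The cover lies on the head with the four studs through its holes: its underside within 2 mm of the head's face, within 4 mm of centred, level within 2 degrees, at rest and released (all of step 3 and linear speed of cover below 0.02 m/s and not (contact force between the fingers and cover above 0.1 N)); the robot touches nothing.
It fails at once if the cover is forced against the cylinder with more than 80 N (contact force between cover and cylinder above 80 N).
It fails at once if the robot hits the cylinder with more than 80 N (contact force between any of the fingers, the arm and cylinder above 80 N).
It fails at once if a bystander (wrench, can or jar) is moved by more than 30 mm (distance of any of wrench, spray_can, jar from where it was at the start of the episode above 0.03 m).
It also fails if it takes over 72 s, if anything falls off the work surface, if the arm or the gripper's body presses on something with over 40 N, if the wrist force passes 120 N, or if a joint passes its speed limit or range.

## Working session

There is one attempt and no reset: what is moved stays moved. The work goes in short steps, Python scripts to look and compute and a tool call to move; the robot and the scene stay as the last step left them, time stands still between calls to the robot, and variables do not carry over. Pictures are saved under pics/ and viewed, about 8 in all and at most 12, crops included, and the job is handed in when it is done.

Besides the shell and the picture viewer there is one more tool, called after "Call:" as name(argument=value, ...), one argument or row to a line, values as JSON. servo_tool: Moves the arm, as the interface text tells. Its arguments: {"type":"object","properties":{"travel":{"type":"array"},"angular":{"type":"array"},"fingers":{"type":"array"},"force":{"type":"number"}},"required":["travel","angular","fingers"]}

```bash
ls; mkdir -p pics
cat > h.py <<'E'
import numpy as np, cv2
from bench import *
def ray(f,u,v,fish=False):
    K=np.array(f["intrinsics"]);R=np.array(f["R"]);t=np.array(f["t"]).ravel()
    x=(u-K[0,2])/K[0,0];y=(v-K[1,2])/K[1,1]
    if fish:
        r=np.hypot(x,y);s=np.sin(r)/r if r>1e-9 else 1;d=np.array([x*s,y*s,np.cos(r)])
    else: d=np.array([x,y,1.])
    return -R.T@t,R.T@d
def onz(f,u,v,z,fish=False):
    c,d=ray(f,u,v,fish);return c+d*(z-c[2])/d[2]
def proj(f,X,fish=False):
    K=np.array(f["intrinsics"]);p=np.array(f["R"])@np.array(X,float)+np.array(f["t"]).ravel()
    if fish:
        r=np.hypot(p[0],p[1]);th=np.arctan2(r,p[2]);q=p[:2]/max(r,1e-9)*th
    else: q=p[:2]/p[2]
    return np.array([K[0,0]*q[0]+K[0,2],K[1,1]*q[1]+K[1,2]])
E
python3 - <<'E'
from h import *
s=sense();print({k:np.round(v,3).tolist() for k,v in s.items()},grasp_offset)
for n in("scene","side","wrist"):
    f=grab_frame(n);cv2.imwrite(f"pics/{n}0.png",f["image"])
    print(n,np.round(-np.array(f["R"]).T@np.array(f["t"]).ravel()))
    for th in("cover","cylinder","wrench","spray_can","jar"):
        print(th,[(round(d["conf"],2),d["bbox"]) for d in cut_out(th,f)])
E
cd pics; python3 -c "
import cv2,numpy as np
a=[cv2.imread(n+'0.png') for n in('scene','side')]
cv2.imwrite('both.png',cv2.resize(np.hstack(a),(800,300)))"
```

```text
pics
{'time_s': 0.0, 'qpos': [-57.577, 20.591, 0.635, -0.018, -70.135, -16.509], 'qd': [-0.038, -0.122, -0.082, 0.068, 0.024, -0.03], 'tau': [-0.001, -58.273, 29.306, 6.997, 0.007, -0.0], 'tcp_pos': [184.944, -648.677, 225.642], 'eef_rot': [[0.962, -0.001, -0.274], [0.274, 0.002, 0.962], [-0.0, -1.0, 0.002]], 'wrist_force': [-0.09, -0.119, -0.635], 'moment': [-0.005, -0.056, -0.01], 'opening': 87.605} 18.8
scene [1364. -227.  687.]
cover [(0.88, [242.1, 313.1, 321.8, 386.0]), (0.61, [202.4, 194.3, 279.5, 245.2]), (0.6, [220.3, 249.4, 281.5, 292.2])]
cylinder [(0.72, [351.1, 190.9, 423.3, 271.6])]
wrench [(0.62, [331.4, 288.0, 382.9, 348.8])]
spray_can [(0.89, [452.3, 190.1, 489.3, 238.3])]
jar [(0.76, [110.2, 237.4, 146.5, 277.5])]
side [  39.  681. 1143.]
cover [(0.89, [381.9, 255.7, 451.5, 307.6]), (0.79, [256.3, 188.3, 322.3, 241.0]), (0.63, [337.7, 228.3, 373.8, 258.4])]
cylinder [(0.9, [245.5, 278.9, 312.2, 353.3])]
wrench [(0.92, [237.3, 238.7, 292.3, 270.9])]
spray_can [(0.71, [197.2, 366.7, 230.2, 414.7])]
jar [(0.6, [424.6, 182.5, 448.4, 210.7])]
wrist [ 120. -668.  385.]
cover []
cylinder [(0.75, [625.1, 458.5, 640.0, 477.1])]
wrench []
spray_can []
jar []
```

View pics/scene0.png

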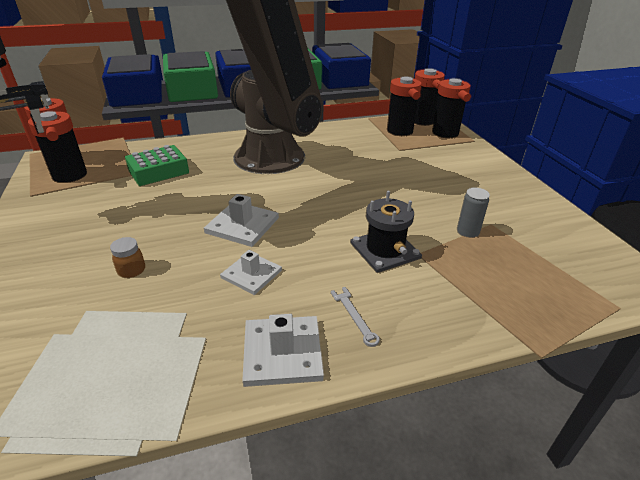

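View pics/side0.png

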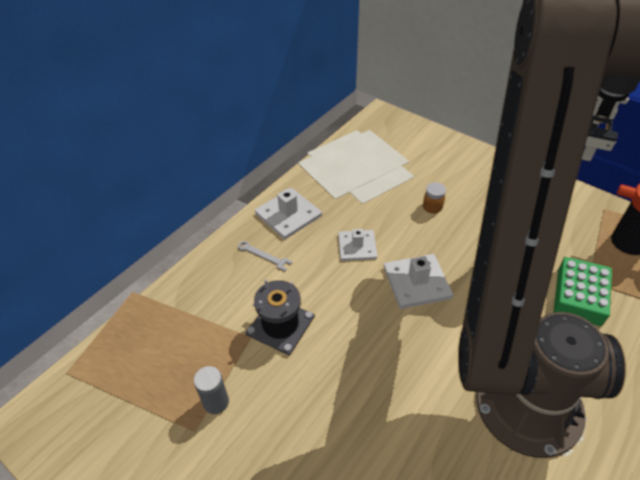

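Scene: three look-alikes at (240,218), (250,270) and (284,348); the middle one looks smallest. The cylinder is at (388,235) and its studs are visible. Next I'll fit the poses to the silhouettes.

```bash
cat >> h.py <<'E'
from scipy.optimize import minimize
def box(cx,cy,a,h0,h1,w):
    c,s=np.cos(a),np.sin(a)
    return [[cx+c*i*w-s*j*w,cy+s*i*w+c*j*w,z] for i in(-1,1) for j in(-1,1) for z in(h0,h1)]
def disk(cx,cy,r,h0,h1): return [[cx+r*np.cos(t),cy+r*np.sin(t),z] for t in np.linspace(0,6.28,40) for z in(h0,h1)]
def sil(f,parts,fish=False):
    m=np.zeros((960*2,1280*2),np.uint8)
    for P in parts:
        q=np.array([proj(f,p,fish) for p in P]);q=(q*4+1.5).round().astype(np.int32)
        cv2.fillConvexPoly(m,cv2.convexHull(q),1)
    return cv2.resize(m.astype(np.float32),(640,480),interpolation=cv2.INTER_AREA)
def cov(x,y,a,k=1,z=0): return [box(x,y,a,z,z+12*k,50*k),box(x,y,a,z+12*k,z+58*k,15*k)]
def fit(views,model,p0,steps):
    def cost(p):
        return sum(np.abs(sil(f,model(p),fi)-m).sum()/m.sum() for f,m,fi in views)
    S=np.vstack([p0]+[np.array(p0)+np.eye(len(p0))[i]*steps[i] for i in range(len(p0))])
    r=minimize(cost,p0,method="Nelder-Mead",options=dict(initial_simplex=S,maxiter=150,xatol=.05,fatol=1e-4));return r.x,r.fun/len(views)
E
python3 - <<'E'
from h import *
F=[grab_frame(n) for n in("scene","side")]
C=[cut_out("cover",f) for f in F];Y=[cut_out("cylinder",f)[0] for f in F]
# pair: by px
def pick(L,u,v): return min(L,key=lambda d:abs((d["bbox"][0]+d["bbox"][2])/2-u)+abs((d["bbox"][1]+d["bbox"][3])/2-v))
for (a,b) in [((250,270),(356,243)),((240,220),(416,281)),((282,350),(289,214))]:
    ms=[pick(C[0],*a),pick(C[1],*b)]
    V=[(f,m["pixels"].astype(np.float32),False) for f,m in zip(F,ms)]
    g=onz(F[0],a[0],a[1],10);best=None
    for a0 in(0,30,60):
        r=fit(V,lambda p:cov(p[0],p[1],np.radians(p[2]),p[3]),[g[0],g[1],a0,1.2],[15,15,12,.2])
        if best is None or r[1]<best[1]:best=r
    print("cover",np.round(best[0],2),round(best[1],3))
V=[(f,m["pixels"].astype(np.float32),False) for f,m in zip(F,Y)]
g=onz(F[0],388,260,0)
mod=lambda p:[box(p[0],p[1],np.radians(p[2]),0,14,65),disk(p[0],p[1],47,0,120),disk(p[0],p[1],56,108,120)]
for a0 in (0,45): print("cyl",fit(V,mod,[g[0],g[1],a0],[15,15,15]))
for n,(u,v) in dict(can=(470,232),jar=(128,270),wr=(357,318)).items(): print(n,onz(F[0],u,v,0).round())
E
```

```text
cover [ 580.91 -155.47   41.36    0.98] 0.08
cover [ 379.16 -146.02   51.61    1.43] 0.038
cover [ 818.05 -133.01  -10.56    1.41] 0.033
cyl (array([579.27154739, 180.05070722,  10.71594386]), np.float64(0.0642973780632019))
cyl (array([580.16850773, 179.89129752, 100.73572139]), np.float64(0.06447207182645798))
can [567. 432.   0.]
jar [ 491. -427.    0.]
wr [775.  37.   0.]
```

Call:
servo_tool(
  travel=[
    [0.03,0,0.021],
    [0.07,0,0.05],
    [0.11,0,0.078],
    [0.15,0,0.106],
    [0.19,0,0.135],
  ],
  angular=[
    [0,0,0],
    [0,0,0],
    [0,0,0],
    [0,0,0],
    [0,0,0],
  ],
  fingers=[1,1,1,1,1],
)

```text
time_s: 1.7
tcp_pos: [331.7, -465.7, 226.8]
eef_rot: [[0.962, 0.0, -0.274], [0.274, -0.0, 0.962], [0.0, -1.0, -0.0]]
wrist_force: [0.4, -0.8, -0.5]
opening: 87.6
```

Call:
servo_tool(
  travel=[
    [0.04,0,0.028],
    [0.08,0,0.057],
    [0.12,0,0.085],
    [0.16,0,0.114],
    [0.2,0,0.142],
  ],
  angular=[
    [0,0,0],
    [0,0,0],
    [0,0,0],
    [0,0,0],
    [0,0,0],
  ],
  fingers=[1,1,1,1,1],
)

```text
time_s: 2.2
tcp_pos: [485.2, -273.9, 227.0]
eef_rot: [[0.962, 0.001, -0.274], [0.274, -0.0, 0.962], [0.001, -1.0, -0.0]]
wrist_force: [1.0, -1.2, 0.7]
opening: 87.4
```

Call:
servo_tool(
  travel=[
    [0.04,0,0.028],
    [0.08,0,0.057],
    [0.11,0,0.078],
    [0.126,0,0.09],
    [0.126,0,0.09],
  ],
  angular=[
    [0,-0.1,0],
    [0,-0.22,0],
    [0,-0.34,0],
    [0,-0.44,0],
    [0,-0.44,0],
  ],
  fingers=[1,1,1,1,1],
)

```text
time_s: 2.7
tcp_pos: [582.2, -152.4, 226.2]
eef_rot: [[0.749, -0.0, -0.662], [0.662, 0.0, 0.749], [-0.0, -1.0, 0.0]]
wrist_force: [-0.8, -0.3, -0.7]
opening: 87.4
```

```bash
cat >> h.py <<'E'
def yaw(): 
    R=np.array(sense()["eef_rot"]);return np.degrees(np.arctan2(R[1,2],R[0,2]))
def to(x,y,z,zyaw=None):
    s=sense();R=np.array(s["eef_rot"]);d=R.T@(np.array([x,y,z])-s["tcp_pos"])
    print("tcp",np.round(s["tcp_pos"],1),"yaw",round(yaw(),2),"t",round(s["time_s"],2),"travel m",np.round(d/1000,4), "ang_y", None if zyaw is None else round(-np.radians((zyaw-yaw()+45)%90-45),4))
E
python3 - <<'E'
from h import *
f=grab_frame("wrist");cv2.imwrite("pics/w1.png",f["image"])
print(sense()["tcp_pos"],sense()["eef_rot"],yaw())
L=cut_out("cover",f)
for d in L: print(d["conf"],d["bbox"])
m=L[0]["pixels"].astype(np.float32)
for a0 in(30,50): print(fit([(f,m,True)],lambda p:cov(p[0],p[1],np.radians(p[2])),[581,-155,a0],[6,6,8]))
E
```

```text
[ 581.21789893 -153.54596024  226.22682567] [[ 7.52227419e-01 -5.10678513e-04 -6.58903369e-01]
 [ 6.58903448e-01 -1.78865967e-05  7.52227523e-01]
 [-3.95931972e-04 -9.99999869e-01  3.23033045e-04]] 131.2162936210659
0.73 [373.4, 5.5, 520.7, 145.6]
0.59 [269.8, 158.2, 371.1, 259.5]
(array([ 835.,  349., -834.]), np.float64(1.0))
(array([1067.22222222,   78.55555556, -191.77777778]), np.float64(1.0))
```

View pics/w1.png

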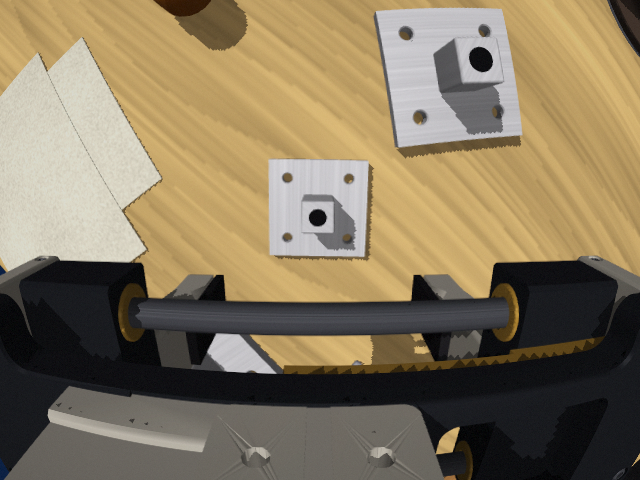

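The wrist view shows the small cover at about (319,208), with its sides nearly parallel to the jaws. The network's first hit is the larger look-alike at the upper right, so I'll fit the second.

Run:
```python
from h import *
f=grab_frame("wrist")
L=cut_out("cover",f);d=min(L,key=lambda d:abs(d["bbox"][0]-270))
m=d["pixels"].astype(np.float32)
for a0 in(36,48):
    r=fit([(f,m,True)],lambda p:cov(p[0],p[1],np.radians(p[2])),[581,-155,a0],[6,6,4]);print(r)
g=cv2.cvtColor(f["image"],cv2.COLOR_BGR2GRAY)[200:236,302:334]
v,u=np.where(g<35);print("boss dark hole",u.mean()+302,v.mean()+200,onz(f,u.mean()+302,v.mean()+200,58,True))
x,y,a=r[0];to(x,y,21,a)
```

```text
(array([ 580.91986905, -155.45286396,   40.66529351]), np.float64(0.03545874357223511))
(array([ 581.00454493, -155.46825032,   40.63864837]), np.float64(0.03564099967479706))
boss dark hole 317.56716417910445 219.91542288557213 [ 581.23538255 -155.2605583    58.        ]
tcp [ 580.2 -155.2  226.6] yaw 131.03 t 2.9 travel m [ 0.0005  0.2056 -0.0008] ang_y 0.0068
```

Call:
servo_tool(
  travel=[
    [0,0.04,0],
    [0,0.08,0],
    [0,0.12,0],
    [0,0.15,0],
    [0,0.17,0],
  ],
  angular=[
    [0,0.007,0],
    [0,0.007,0],
    [0,0.007,0],
    [0,0.007,0],
    [0,0.007,0],
  ],
  fingers=[1,1,1,1,1],
)

```text
time_s: 3.4
tcp_pos: [578.8, -155.8, 54.4]
eef_rot: [[0.76, -0.002, -0.65], [0.65, 0.0, 0.76], [-0.002, -1.0, 0.002]]
wrist_force: [0.2, -0.9, 0.1]
opening: 87.7
```

Call:
servo_tool(
  travel=[
    [0,0.015,0],
    [0,0.028,0],
    [0,0.035,0],
    [0,0.035,0],
    [0,0.035,0],
  ],
  angular=[
    [0,0,0],
    [0,0,0],
    [0,0,0],
    [0,0,0],
    [0,0,0],
  ],
  fingers=[1,1,1,1,-1],
  force=30,
)

```text
time_s: 3.9
tcp_pos: [581.0, -154.9, 22.2]
eef_rot: [[0.758, 0.001, -0.652], [0.652, -0.0, 0.758], [0.001, -1.0, -0.001]]
wrist_force: [0.0, -0.4, 0.5]
opening: 83.8
```

Call:
servo_tool(
  travel=[
    [0,0,0],
    [0,0,0],
    [0,0,0],
    [0,0,0],
    [0,0,0],
  ],
  angular=[
    [0,0,0],
    [0,0,0],
    [0,0,0],
    [0,0,0],
    [0,0,0],
  ],
  fingers=[-1,-1,-1,-1,-1],
)

```text
time_s: 4.4
tcp_pos: [580.7, -154.6, 21.7]
eef_rot: [[0.758, 0.0, -0.652], [0.652, 0.0, 0.758], [0.0, -1.0, -0.0]]
wrist_force: [0.1, 0.8, -0.7]
opening: 45.4
```

Still closing. I'll finish the grip, then lift.

Call:
servo_tool(
  travel=[
    [0,0,0],
    [0,0,0],
    [0,0,0],
    [0,0,0],
    [0,0,0],
  ],
  angular=[
    [0,0,0],
    [0,0,0],
    [0,0,0],
    [0,0,0],
    [0,0,0],
  ],
  fingers=[-1,-1,-1,-1,-1],
)

```text
time_s: 4.9
tcp_pos: [580.6, -154.7, 21.5]
eef_rot: [[0.758, -0.0, -0.652], [0.652, -0.0, 0.758], [-0.0, -1.0, 0.0]]
wrist_force: [-0.7, -0.1, -0.2]
opening: 29.9
```

Call:
servo_tool(
  travel=[
    [0,-0.02,0],
    [0,-0.05,0],
    [0,-0.09,0],
    [0,-0.13,0],
    [0,-0.17,0],
  ],
  angular=[
    [0,0,0],
    [0,0,0],
    [0,0,0],
    [0,0,0],
    [0,0,0],
  ],
  fingers=[-1,-1,-1,-1,-1],
)

```text
time_s: 5.4
tcp_pos: [579.6, -154.5, 192.2]
eef_rot: [[0.758, -0.002, -0.652], [0.652, 0.001, 0.758], [-0.001, -1.0, 0.002]]
wrist_force: [-0.1, 0.7, -3.5]
opening: 29.5
```

Call:
servo_tool(
  travel=[
    [0,-0.03,0],
    [0,-0.05,0],
    [0,-0.06,0],
    [0,-0.06,0],
    [0,-0.06,0],
  ],
  angular=[
    [0,0,0],
    [0,0,0],
    [0,0,0],
    [0,0,0],
    [0,0,0],
  ],
  fingers=[-1,-1,-1,-1,-1],
)

```text
time_s: 5.9
tcp_pos: [579.9, -154.4, 249.9]
eef_rot: [[0.758, -0.002, -0.652], [0.652, 0.001, 0.758], [-0.001, -1.0, 0.002]]
wrist_force: [-0.7, 0.4, -5.9]
opening: 29.8
```

Run:
```python
from h import *
s=sense();print(s["wrist_force"],s["opening"],s["qpos"])
to(580,100,250)
F=[grab_frame(n) for n in("scene","side")]
for f,n in zip(F,("sc","si")):
    c=proj(f,[580,180,140]).round().astype(int)
    i=f["image"][c[1]-40:c[1]+40,c[0]-50:c[0]+50]
    cv2.imwrite(f"pics/{n}_c.png",i)
a=np.hstack([cv2.resize(cv2.imread(f"pics/{n}_c.png"),(400,320),interpolation=cv2.INTER_CUBIC) for n in("sc","si")]);cv2.imwrite("pics/studs.png",a)
f=grab_frame("wrist");cv2.imwrite("pics/w2.png",f["image"]);print(proj(f,[580,180,140],True))
np.save("pics/c.npy",[proj(F[0],[580,180,140]),proj(F[1],[580,180,140])])
```

```text
[-0.67291987  0.37771152 -5.86763776] 29.754817853416316 [ 3.69903186e+00  1.28242818e+01 -7.01587684e+00 -5.02529906e-02
 -7.02925293e+01 -5.29718118e+01]
tcp [ 579.9 -154.4  249.9] yaw 130.71 t 5.9 travel m [0.166  0.     0.1927] ang_y None
[542.5187282  423.60140252]
```

View pics/studs.png

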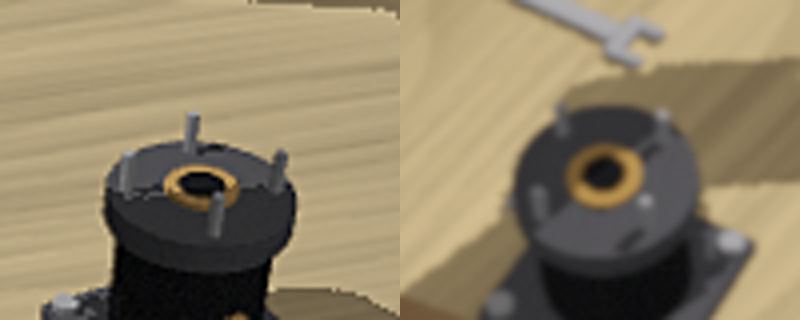

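The scene crop shows the four stud tips at about (126,155), (193,117), (281,155) and (218,198). The side crop shows them at (159,108), (262,117), (137,190) and (245,202). I'll fit centre and angle to these.

Run:
```python
from h import *
from scipy.optimize import least_squares
F=[grab_frame(n) for n in("scene","side")];c=np.load("pics/c.npy").round()
P=[np.array([(126,155),(193,117),(281,155),(218,198)])/4,np.array([(159,108),(262,117),(137,190),(245,202)])/4]
P=[p+cc-[50,40]-.4 for p,cc in zip(P,c)]
for f,p in zip(F,P):
    w=np.array([onz(f,*q,145)[:2] for q in p]);m=w.mean(0);a=np.degrees(np.arctan2(*(w-m).T[::-1]))
    print(w.round(1).tolist(),m.round(1),np.round((a-45+45)%90-45,1),np.hypot(*(w-m).T).round(1))
f=grab_frame("wrist")
```

```text
[[569.3, 136.5], [540.0, 190.8], [592.2, 223.1], [624.2, 169.5]] [581.4 180. ] [29.4 30.4 30.9 31.3] [45.1 42.9 44.5 44.1]
[[622.2, 169.3], [569.3, 137.6], [592.9, 221.0], [538.2, 189.9]] [580.7 179.4] [31.2 29.8 28.6 31.1] [42.7 43.3 43.3 43.7]
```

Call:
servo_tool(
  travel=[
    [0.02,0,0.014],
    [0.05,0,0.036],
    [0.085,0,0.06],
    [0.12,0,0.085],
    [0.155,0,0.11],
  ],
  angular=[
    [0,0,0],
    [0,0,0],
    [0,0,0],
    [0,0,0],
    [0,0,0],
  ],
  fingers=[-1,-1,-1,-1,-1],
)

```text
time_s: 6.7
tcp_pos: [626.5, 31.3, 251.4]
eef_rot: [[0.758, -0.0, -0.652], [0.652, -0.0, 0.758], [-0.0, -1.0, 0.0]]
wrist_force: [0.0, -0.9, -3.8]
opening: 30.0
```

Call:
servo_tool(
  travel=[
    [0.035,0,0.025],
    [0.075,0,0.053],
    [0.115,0,0.082],
    [0.15,0,0.107],
    [0.172,0,0.123],
  ],
  angular=[
    [0,0.03,0],
    [0,0.08,0],
    [0,0.13,0],
    [0,0.17,0],
    [0,0.18,0],
  ],
  fingers=[-1,-1,-1,-1,-1],
)

```text
time_s: 7.2
tcp_pos: [676.6, 238.6, 250.4]
eef_rot: [[0.862, -0.001, -0.506], [0.506, -0.0, 0.862], [-0.001, -1.0, 0.0]]
wrist_force: [0.1, -0.8, -4.6]
opening: 29.8
```

Call:
servo_tool(
  travel=[
    [0,0,0],
    [0,0,0],
    [0,0,0],
  ],
  angular=[
    [0,0,0],
    [0,0,0],
    [0,0,0],
  ],
  fingers=[-1,-1,-1],
)

```text
time_s: 7.5
tcp_pos: [676.3, 234.5, 251.2]
eef_rot: [[0.863, -0.001, -0.506], [0.506, -0.001, 0.863], [-0.001, -1.0, -0.0]]
wrist_force: [0.0, 0.3, -4.0]
opening: 30.0
```

Run:
```python
from h import *
f=grab_frame("wrist");np.save("pics/w3.npy",f,allow_pickle=True)
c=proj(f,[581,180,130],True).round().astype(int);print(c)
u0=max(c[0]-100,0);v0=max(c[1]-75,0)
i=f["image"][v0:v0+150,u0:u0+200];print(u0,v0)
cv2.imwrite("pics/w3.png",cv2.resize(i,None,fx=4,fy=4,interpolation=cv2.INTER_CUBIC));to(581,180,250,30.4)
for z in(120,145): print([proj(f,[581+44*np.cos(t),180+44*np.sin(t),z],True).round(1).tolist() for t in np.radians([75.4,165.4,255.4,345.4])])
```

```text
[320  88]
220 13
tcp [676.4 234.3 251.6] yaw 120.37 t 7.55 travel m [-0.1097  0.0016  0.0014] ang_y -0.0005
[[360.6, 130.3], [360.4, 52.7], [279.9, 52.7], [279.9, 130.4]]
[[364.6, 129.1], [364.3, 44.6], [276.4, 44.5], [276.3, 129.1]]
```

View pics/w3.png

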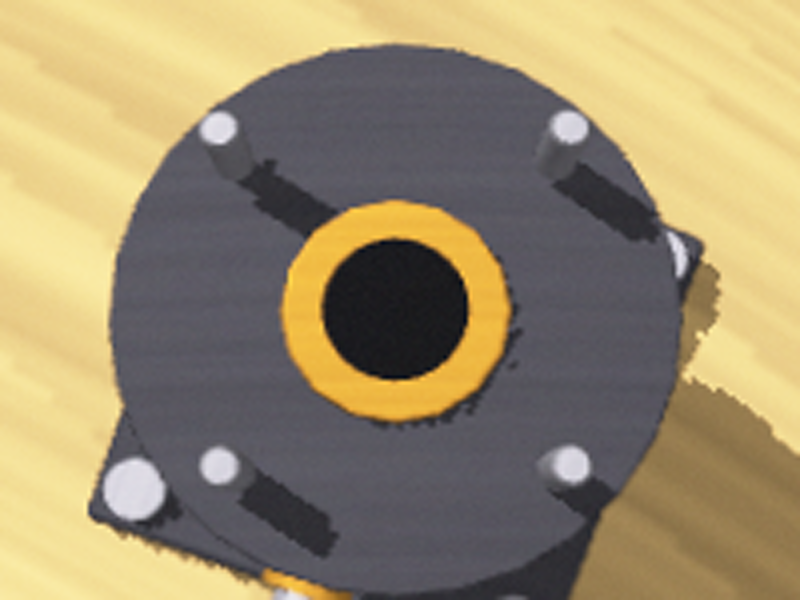

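Clear view: the stud tips are at crop (219,128), (569,128), (572,466) and (220,466), already nearly square with the tool.

Run:
```python
from h import *
f=np.load("pics/w3.npy",allow_pickle=True).item()
p=np.array([(219,128),(569,128),(572,466),(220,466)])/4-.375+[220,13]
w=np.array([onz(f,*q,146,True)[:2] for q in p]);m=w.mean(0);a=np.degrees(np.arctan2(*(w-m).T[::-1]))
b=((a-45+45)%90-45);print(w.round(1).tolist(),m.round(2),b.round(2),b.mean(),np.hypot(*(w-m).T).round(1))
b0=onz(f,220+396/4-.4,13+310/4-.4,124,True);print("bush",b0)
to(*m,200,b.mean())
```

```text
[[570.9, 136.4], [539.7, 189.7], [593.0, 221.3], [624.2, 168.0]] [581.92 178.86] [30.38 30.59 30.43 30.56] 30.489052335504994 [43.8 43.6 43.9 43.6]
bush [581.96646527 179.09201731 124.        ]
tcp [676.4 234.3 251.6] yaw 120.37 t 7.55 travel m [-0.1095  0.0516 -0.    ] ang_y -0.0021
```

Call:
servo_tool(
  travel=[
    [-0.02,0,0],
    [-0.05,0.01,0],
    [-0.08,0.02,0],
    [-0.1,0.035,0],
    [-0.1095,0.05,0.0003],
  ],
  angular=[
    [0,-0.002,0],
    [0,-0.002,0],
    [0,-0.002,0],
    [0,-0.002,0],
    [0,-0.002,0],
  ],
  fingers=[-1,-1,-1,-1,-1],
)

```text
time_s: 8.05
tcp_pos: [580.5, 178.0, 202.4]
eef_rot: [[0.862, 0.001, -0.507], [0.507, 0.001, 0.862], [0.002, -1.0, 0.0]]
wrist_force: [-0.8, 0.3, -4.8]
opening: 29.7
```

Call:
servo_tool(
  travel=[
    [0,0.01,0],
    [0,0.018,0],
    [0,0.022,0],
    [0,0.022,0],
    [0,0.022,0],
  ],
  angular=[
    [0,0,0],
    [0,0,0],
    [0,0,0],
    [0,0,0],
    [0,0,0],
  ],
  fingers=[-1,-1,-1,-1,-1],
)

```text
time_s: 8.55
tcp_pos: [582.5, 180.3, 179.7]
eef_rot: [[0.861, 0.0, -0.508], [0.508, -0.0, 0.861], [0.0, -1.0, -0.0]]
wrist_force: [-0.5, -0.0, -3.9]
opening: 29.8
```

Run:
```python
from h import *
s=sense();print(s["wrist_force"],s["moment"]);to(581.7,179.1,170,30.5)
F=[grab_frame("scene"),grab_frame("side")];A=[]
for f in F:
    c=proj(f,[581,180,165]).round().astype(int);print(c)
    A.append(cv2.resize(f["image"][c[1]-40:c[1]+40,c[0]-50:c[0]+50],(400,320),interpolation=cv2.INTER_CUBIC))
f=grab_frame("wrist");c=proj(f,[581,180,200],True);print(c)
B=cv2.resize(f["image"][120:300,160:480],(480,270))
o=np.zeros((590,800,3),np.uint8);o[:320]=np.hstack(A);o[320:,:480]=B;cv2.imwrite("pics/over.png",o)
```

```text
[-0.50405396 -0.03515195 -3.94968965] [ 0.03179049 -0.022659    0.02278485]
tcp [582.5 180.3 179.7] yaw 120.53 t 8.55 travel m [-0.0013  0.0097 -0.0006] ang_y 0.0005
[392 194]
[275 287]
[320.51605211 310.21560371]
```

View pics/over.png

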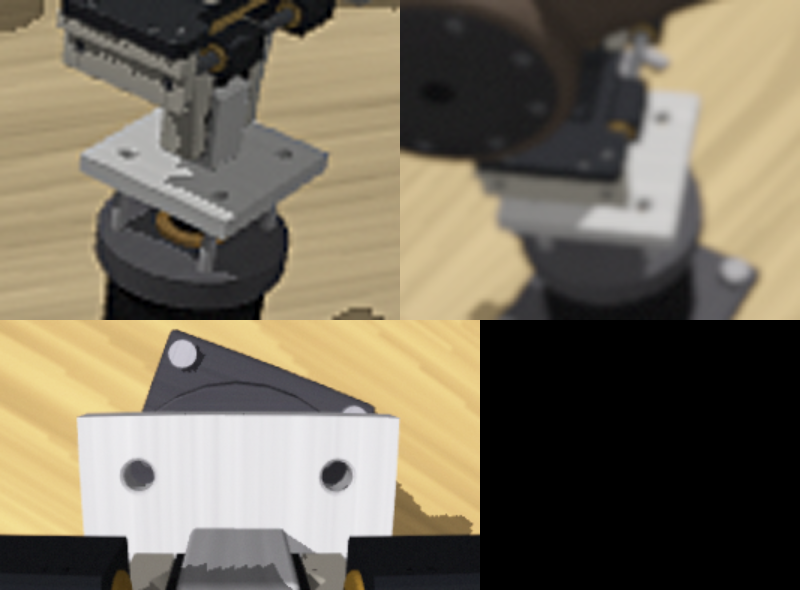

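Run:
```python
from h import *
f=grab_frame("wrist");s=sense();T=np.array(s["tcp_pos"]);R=np.array(s["eef_rot"])
to(581.7,179.1,170,30.5)
g=cv2.cvtColor(f["image"],cv2.COLOR_BGR2GRAY)
for c in((252,223),(384,223)):
    i=g[c[1]-16:c[1]+17,c[0]-16:c[0]+17]
    m=(i<180).astype(np.uint8);cs,_=cv2.findContours(m,cv2.RETR_EXTERNAL,cv2.CHAIN_APPROX_NONE)
    k=max(cs,key=cv2.contourArea);(u,v),ax,_=cv2.fitEllipse(k);u+=c[0]-16;v+=c[1]-16
    w=onz(f,u,v,T[2]-9.5,True);print("hole px",u,v,ax,"world",w.round(1),"tool",(R.T@(w-T)).round(2))
for t in np.radians([75.5,165.5,255.5,345.5]): print("tip px",proj(f,[581.9+43.84*np.cos(t),178.9+43.84*np.sin(t),146],True).round(1))
i=f["image"][195:250,225:415];cv2.imwrite("pics/holes.png",cv2.resize(i,None,fx=4,fy=4,interpolation=cv2.INTER_CUBIC))
```

```text
tcp [582.2 180.3 179.9] yaw 120.53 t 8.75 travel m [-0.001   0.0099 -0.0008] ang_y 0.0006
hole px 251.3045072555542 222.85430145263672 (20.582862854003906, 22.29355239868164) world [571.2 137.  170.4] tool [-31.45   9.49 -31.73]
hole px 383.65200328826904 223.3369197845459 (20.396108627319336, 21.98370361328125) world [540.1 190.3 170.4] tool [-31.14   9.48  30.  ]
tip px [370.9 318.1]
tip px [375.8 212.2]
tip px [258.7 212.3]
tip px [263.9 318.1]
```

View pics/holes.png

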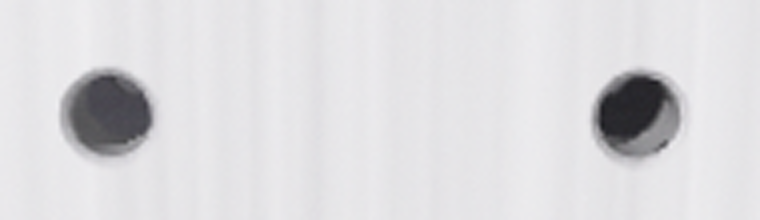

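Both cues agree: the cover centre should move about −0.7 mm in tool x. Then lower gently.

Call:
servo_tool(
  travel=[
    [-0.0007,0.003,-0.0002],
    [-0.0007,0.006,-0.0002],
    [-0.0007,0.009,-0.0002],
    [-0.0007,0.011,-0.0002],
    [-0.0007,0.011,-0.0002],
  ],
  angular=[
    [0,0,0],
    [0,0,0],
    [0,0,0],
    [0,0,0],
    [0,0,0],
  ],
  fingers=[-1,-1,-1,-1,-1],
)

```text
time_s: 9.25
tcp_pos: [581.1, 179.5, 168.1]
eef_rot: [[0.861, -0.001, -0.508], [0.508, -0.0, 0.861], [-0.001, -1.0, 0.0]]
wrist_force: [0.6, -0.0, -3.9]
opening: 30.1
```

Call:
servo_tool(
  travel=[
    [0,0.0005,0],
    [0,0.001,0],
    [0,0.0015,0],
    [0,0.002,0],
    [0,0.002,0],
  ],
  angular=[
    [0,0,0],
    [0,0,0],
    [0,0,0],
    [0,0,0],
    [0,0,0],
  ],
  fingers=[-1,-1,-1,-1,-1],
)

```text
time_s: 9.75
tcp_pos: [581.3, 179.5, 166.5]
eef_rot: [[0.861, -0.0, -0.508], [0.508, 0.0, 0.861], [-0.0, -1.0, 0.0]]
wrist_force: [-0.3, -0.2, -3.5]
opening: 29.9
```

Call:
servo_tool(
  travel=[
    [0,0.0005,0],
    [0,0.001,0],
    [0,0.0015,0],
    [0,0.002,0],
    [0,0.002,0],
  ],
  angular=[
    [0,0,0],
    [0,0,0],
    [0,0,0],
    [0,0,0],
    [0,0,0],
  ],
  fingers=[-1,-1,-1,-1,-1],
)

```text
time_s: 10.25
tcp_pos: [581.3, 179.5, 164.5]
eef_rot: [[0.861, -0.0, -0.508], [0.508, -0.0, 0.861], [-0.0, -1.0, 0.0]]
wrist_force: [-1.0, -0.1, -4.3]
opening: 29.9
```

Run:
```python
from h import *
s=sense();print(s["wrist_force"],s["moment"]);to(581.7,179.8,160,30.5)
```

```text
[-0.98618553 -0.08619564 -4.34442258] [ 0.04198986  0.02375058 -0.00198531]
tcp [581.3 179.5 164.5] yaw 120.53 t 10.25 travel m [0.0005 0.0045 0.    ] ang_y 0.0004
```

No force 3 mm below the tips, so the holes match. Continuing in small steps.

Call:
servo_tool(
  travel=[
    [0,0.001,0],
    [0,0.002,0],
    [0,0.003,0],
    [0,0.004,0],
    [0,0.005,0],
  ],
  angular=[
    [0,0,0],
    [0,0,0],
    [0,0,0],
    [0,0,0],
    [0,0,0],
  ],
  fingers=[-1,-1,-1,-1,-1],
)

```text
time_s: 10.75
tcp_pos: [581.3, 179.6, 159.4]
eef_rot: [[0.861, -0.0, -0.508], [0.508, -0.0, 0.861], [-0.0, -1.0, 0.0]]
wrist_force: [0.2, -0.2, -4.0]
opening: 29.8
```

Call:
servo_tool(
  travel=[
    [0,0.001,0],
    [0,0.002,0],
    [0,0.003,0],
    [0,0.004,0],
    [0,0.005,0],
  ],
  angular=[
    [0,0,0],
    [0,0,0],
    [0,0,0],
    [0,0,0],
    [0,0,0],
  ],
  fingers=[-1,-1,-1,-1,-1],
)

```text
time_s: 11.25
tcp_pos: [581.4, 179.6, 154.5]
eef_rot: [[0.861, 0.0, -0.508], [0.508, 0.0, 0.861], [0.0, -1.0, 0.0]]
wrist_force: [-0.5, 0.3, -4.2]
opening: 29.9
```

Call:
servo_tool(
  travel=[
    [0,0.001,0],
    [0,0.002,0],
    [0,0.003,0],
    [0,0.004,0],
    [0,0.005,0],
  ],
  angular=[
    [0,0,0],
    [0,0,0],
    [0,0,0],
    [0,0,0],
    [0,0,0],
  ],
  fingers=[-1,-1,-1,-1,-1],
)

```text
time_s: 11.75
tcp_pos: [581.4, 179.5, 149.4]
eef_rot: [[0.861, -0.0, -0.508], [0.508, -0.0, 0.861], [-0.0, -1.0, -0.0]]
wrist_force: [0.0, 0.2, -4.6]
opening: 30.0
```

Call:
servo_tool(
  travel=[
    [0,0.0007,0],
    [0,0.0014,0],
    [0,0.0021,0],
    [0,0.0028,0],
    [0,0.0035,0],
  ],
  angular=[
    [0,0,0],
    [0,0,0],
    [0,0,0],
    [0,0,0],
    [0,0,0],
  ],
  fingers=[-1,-1,-1,-1,-1],
)

```text
time_s: 12.25
tcp_pos: [581.4, 179.6, 146.0]
eef_rot: [[0.861, -0.0, -0.508], [0.508, 0.0, 0.861], [-0.0, -1.0, 0.0]]
wrist_force: [1.2, 0.6, -3.9]
opening: 29.9
```

Call:
servo_tool(
  travel=[
    [0,0.0005,0],
    [0,0.001,0],
    [0,0.0015,0],
    [0,0.002,0],
    [0,0.002,0],
  ],
  angular=[
    [0,0,0],
    [0,0,0],
    [0,0,0],
    [0,0,0],
    [0,0,0],
  ],
  fingers=[-1,-1,-1,-1,-1],
)

```text
time_s: 12.75
tcp_pos: [581.4, 179.6, 145.1]
eef_rot: [[0.861, 0.001, -0.508], [0.508, 0.0, 0.861], [0.001, -1.0, -0.0]]
wrist_force: [-4.0, -0.9, 4.7]
opening: 30.0
```

Call:
servo_tool(
  travel=[
    [0,0.0004,0],
    [0,0.0008,0],
    [0,0.0012,0],
    [0,0.0012,0],
  ],
  angular=[
    [0,0,0],
    [0,0,0],
    [0,0,0],
    [0,0,0],
  ],
  fingers=[-1,-1,-1,-1],
)

```text
time_s: 13.15
tcp_pos: [581.4, 179.6, 144.0]
eef_rot: [[0.861, 0.001, -0.508], [0.508, 0.0, 0.861], [0.001, -1.0, -0.0]]
wrist_force: [-4.8, -0.4, 5.9]
opening: 29.6
```

The bush is moving at about 10 N. I'll keep pressing slowly.

Call:
servo_tool(
  travel=[
    [0,0.0004,0],
    [0,0.0008,0],
    [0,0.0012,0],
    [0,0.0012,0],
  ],
  angular=[
    [0,0,0],
    [0,0,0],
    [0,0,0],
    [0,0,0],
  ],
  fingers=[-1,-1,-1,-1],
)

```text
time_s: 13.55
tcp_pos: [581.4, 179.6, 142.8]
eef_rot: [[0.861, 0.001, -0.508], [0.508, 0.0, 0.861], [0.001, -1.0, -0.0]]
wrist_force: [-4.2, -0.3, 5.0]
opening: 29.7
```

Call:
servo_tool(
  travel=[
    [0,0.0004,0],
    [0,0.0008,0],
    [0,0.0008,0],
  ],
  angular=[
    [0,0,0],
    [0,0,0],
    [0,0,0],
  ],
  fingers=[-1,-1,-1],
)

```text
time_s: 13.85
tcp_pos: [581.5, 179.6, 142.0]
eef_rot: [[0.861, 0.001, -0.508], [0.508, 0.0, 0.861], [0.001, -1.0, -0.0]]
wrist_force: [-3.5, -1.0, 5.7]
opening: 29.7
```

Call:
servo_tool(
  travel=[
    [0,0.0004,0],
    [0,0.0008,0],
    [0,0.0008,0],
  ],
  angular=[
    [0,0,0],
    [0,0,0],
    [0,0,0],
  ],
  fingers=[-1,-1,-1],
)

```text
time_s: 14.15
tcp_pos: [581.4, 179.6, 141.5]
eef_rot: [[0.861, 0.001, -0.508], [0.508, 0.0, 0.861], [0.001, -1.0, -0.0]]
wrist_force: [-4.5, 0.1, 8.9]
opening: 29.8
```

Call:
servo_tool(
  travel=[
    [0,0.0004,0],
    [0,0.0008,0],
    [0,0.0008,0],
  ],
  angular=[
    [0,0,0],
    [0,0,0],
    [0,0,0],
  ],
  fingers=[-1,-1,-1],
)

```text
time_s: 14.45
tcp_pos: [581.4, 179.6, 141.5]
eef_rot: [[0.861, 0.001, -0.508], [0.508, 0.0, 0.861], [0.001, -1.0, -0.0]]
wrist_force: [-8.2, -0.7, 13.6]
opening: 29.8
```

Call:
servo_tool(
  travel=[
    [0,0.0004,0],
    [0,0.0008,0],
    [0,0.0008,0],
  ],
  angular=[
    [0,0,0],
    [0,0,0],
    [0,0,0],
  ],
  fingers=[-1,-1,-1],
)

```text
time_s: 14.75
tcp_pos: [581.5, 179.6, 141.5]
eef_rot: [[0.861, 0.002, -0.509], [0.509, 0.0, 0.861], [0.002, -1.0, -0.001]]
wrist_force: [-10.7, -0.4, 18.2]
opening: 29.5
```

It has bottomed out: z stays at 141.5 while the force rises. I'll unload slightly, release and withdraw.

Call:
servo_tool(
  travel=[
    [0,-0.0008,0],
    [0,-0.0015,0],
    [0,-0.0015,0],
    [0,-0.0015,0],
    [0,-0.0015,0],
  ],
  angular=[
    [0,0,0],
    [0,0,0],
    [0,0,0],
    [0,0,0],
    [0,0,0],
  ],
  fingers=[-1,-1,-1,1,1],
)

```text
time_s: 15.25
tcp_pos: [581.9, 179.8, 140.5]
eef_rot: [[0.861, 0.001, -0.508], [0.508, 0.001, 0.861], [0.002, -1.0, -0.0]]
wrist_force: [-0.6, 1.1, -0.2]
opening: 40.6
```

Call:
servo_tool(
  travel=[
    [0,0,0],
    [0,0,0],
    [0,0,0],
    [0,0,0],
    [0,0,0],
  ],
  angular=[
    [0,0,0],
    [0,0,0],
    [0,0,0],
    [0,0,0],
    [0,0,0],
  ],
  fingers=[1,1,1,1,1],
)

```text
time_s: 15.75
tcp_pos: [581.4, 179.6, 139.9]
eef_rot: [[0.861, -0.0, -0.508], [0.508, -0.0, 0.861], [-0.0, -1.0, 0.0]]
wrist_force: [0.2, -0.6, 0.3]
opening: 80.4
```

Call:
servo_tool(
  travel=[
    [0,-0.01,0],
    [0,-0.03,0],
    [0,-0.06,0],
    [0,-0.1,0],
    [0,-0.14,0],
  ],
  angular=[
    [0,0,0],
    [0,0,0],
    [0,0,0],
    [0,0,0],
    [0,0,0],
  ],
  fingers=[1,1,1,1,1],
)

```text
time_s: 16.25
tcp_pos: [581.1, 179.3, 282.1]
eef_rot: [[0.861, 0.0, -0.508], [0.508, -0.0, 0.861], [-0.0, -1.0, -0.0]]
wrist_force: [0.7, -0.2, 0.3]
opening: 87.8
```

Call:
servo_tool(
  travel=[
    [0.03,0,0],
    [0.06,0,0],
    [0.08,0,0],
    [0.08,0,0],
    [0.08,0,0],
  ],
  angular=[
    [0,0,0],
    [0,0,0],
    [0,0,0],
    [0,0,0],
    [0,0,0],
  ],
  fingers=[1,1,1,1,1],
)

```text
time_s: 16.75
tcp_pos: [650.2, 220.1, 279.9]
eef_rot: [[0.861, -0.001, -0.508], [0.508, -0.0, 0.861], [-0.001, -1.0, -0.0]]
wrist_force: [-1.0, 0.3, 0.2]
opening: 87.4
```

Run:
```python
from h import *
f=grab_frame("wrist");to(581,180,280)
L=cut_out("cover",f);print([(d["conf"],d["bbox"]) for d in L])
c=proj(f,[581,180,130],True)
d=min(L,key=lambda d:abs((d["bbox"][0]+d["bbox"][2])/2-c[0])+abs((d["bbox"][1]+d["bbox"][3])/2-c[1]))
print(fit([(f,d["pixels"].astype(np.float32),True)],lambda p:cov(p[0],p[1],np.radians(p[2]),1,p[3]),[581,180,30,125],[3,3,4,5]))
g=grab_frame("scene");p=proj(g,[581,180,140]).round().astype(int);i=cv2.resize(g["image"][p[1]-60:p[1]+60,p[0]-60:p[0]+60],(440,440),interpolation=cv2.INTER_CUBIC)
w=f["image"][:300,160:480];w=cv2.resize(w,(352,330))
o=np.zeros((440,792,3),np.uint8);o[:,:440]=i;o[:330,440:]=w;cv2.imwrite("pics/end.png",o)
```

```text
tcp [650.  220.  280.3] yaw 120.53 t 16.8 travel m [-0.0797  0.0003  0.0006] ang_y None
[(0.58, [1.3, 117.5, 101.7, 255.3]), (0.56, [258.7, 71.4, 379.7, 191.4])]
(array([581.10286475, 179.02829332,  29.9991026 , 121.26867139]), np.float64(0.0451216921210289))
```

View pics/end.png

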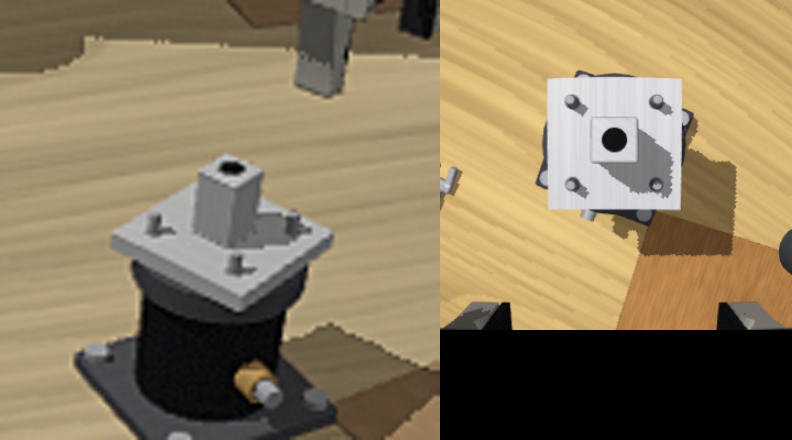

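The cover sits flush with all four studs through it, and the gripper is clear and open. Handing in.

```bash
python3 -c "
from bench import *
print(sign_off())"
```

```text
the job is handed in; nothing more can be done
None
```

The small cover is on the cylinder, pressed flush with all four studs through its holes and released. I handed the job in after about 17 s of robot time; no verdict was reported.

- **Alignment:** I gripped the cover by its boss and carried it over the cylinder. The stud square is turned about 30.5°, which I measured from the camera images. The cover slid onto the studs without touching them noticeably.
- **Pressing:** The bush went in at about 10 N. Downward travel then stopped at the height expected for a flush seat. I stopped pressing at about 22 N, plus about 11 N of sideways load at the wrist, against the 80 N limit.
- **Last checks:** The final pictures show the four studs through the plate and no visible gap at the head. A fit to the wrist picture put the underside at 121.3 mm, within its few-millimetre accuracy, and about 1 mm from the stud centre. The gripper was open and clear, with roughly zero force at the wrist.
- **Disagreements:** The wrist camera read about 0.8 mm off across the jaws compared with the grip itself, and I corrected for that. I did not measure the bystanders again at the end, but nothing I saw or felt suggests they were touched.

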